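# Clear and park the hand-cranked seed divider

## Robot

A 7-joint arm with a two-finger parallel gripper is mounted at the origin on the work surface. World frame = base frame: x ahead of the robot, y to its left, z up, the work surface at z = 0. Lengths are in m, angles in rad, forces in N, time in s.
With the tool pointing down it reaches from about 0.425 to 1.025 m from the base axis. Payload 9.4 kg.
Tool frame: the origin (TCP) lies between the finger pads, 19 mm behind the fingertips; this is the grasp point; z points along the fingers, y is the line along which they close (so a half turn about z gives the same grasp; the last joint's range is limited). The gripper opens to 93 mm and grips with 3 to 60 N. Pads are 15 mm wide; open, the fingers measure 128 mm over their backs; the gripper's body (75 mm by 188 mm) begins 65 mm behind the grasp point.
Start: joints at [-1.255, 0.599, -0.003, 1.599, 0.002, 0.943, -0.08], TCP at [0.278, 0.67, 0.237] pointing down, gripper open.
Joint ranges: [-2.57, 2.57], [-0.35, 1.97], [-1.29, 1.29], [0.11, 2.56], [-1.05, 4.19], [0.11, 1.86], [-2.63, 2.63]. Speed limits (rad/s): [2.22, 2.22, 3.01, 3.01, 3.14, 3.14, 3.14].

## Interface

Orientations are given as a unit quaternion [x, y, z, w].
In Python, from cell import * gives the robot as it stands.
- The arm moves only by the shell command python3 -m jog 'ROWS' [FORCE]. ROWS is text: rows parted by semicolons, each of 7 numbers parted by spaces: the finger opening in cm, from 0 to 9.3, then the shift along the tool's x, y, z in cm, then the turn, a rotation vector about the tool's x, y, z in units of 8 degrees (1.0 is 8 degrees). A call has exactly 5 rows; each row is the pose to reach, as a shift and turn from the pose commanded when the call began, along the tool's axes at that moment; what a row does not reach only later rows make up. A row lasts 1/8 s, in which the tool goes at most 62.5 mm and 10.7 degrees, less where a joint would pass 70% of its speed; a pose out of reach is approached as far as the arm can. A call with a gripper value outside its range is refused whole. The fingers move at their own pace and stop on an object; FORCE is the grip in N (left out, the last holds). Time passes only in rows, so rows that repeat a pose let the fingers close, or fill a call up. It gives the time, the measured TCP pose, the force, the opening and the grip force at its end, in the units of the state.
- sense(): the state, without advancing time (a new reading comes with each control period).
- capture(name): name is "scene" or "top" or "wrist"; returns a dict with "img" (400x640x3 uint8, red, green, blue), "intrinsics" (3x3 intrinsics, pixels), "extrinsics" (4x4, takes a point from camera to world coordinates). Camera axes: x right, y down, z forward; pixel columns grow to the right and rows downward; lengths in m; the calibration is good to about 2 mm. A picture is of the moment at which its call begins. There is no depth.
- close_job(): hands the job in; it is judged then, once.
The state is a dict: "time_s": time; "joints": joint angles; "joint_velocities": joint speeds; "effort": joint torques, N m; "ee_pos": TCP position; "tcp_rot": TCP orientation; "contact_force": force on the tool from outside, world axes, zero at the start; "torque": the same for the moment, N m; "opening": opening from 0.0 (shut) to 1.0 (fully open); "finger_force": force on a finger pad.
Only numpy, scipy, OpenCV 4.12 (cv2) and the standard library are available. Lean on these libraries where they do the work, as an engineer would, in place of code of your own. Each camera call takes 0.05 s, during which the arm holds its last target. There are 200 camera calls.

## Task

Run the empty hand-cranked seed divider to clear it: wind its head up anticlockwise (from above) by the orange crank handle to about one turn in five seconds, never faster than one in three, then let go and let it coast for four and a half seconds, your open hand travelling with the handle, low and within 2 cm of being centred on it, but touching nothing. While the head is still turning, take hold of the handle again, lead it to a stop with the spout over the steel catch cup, let go and draw the hand up clear. Leave the other things on the bench alone.

Things in the scene. Friction and masses are not known exactly. Their poses are not given: they have to be found in the camera images.
- divider: The divider's fixed lower part: cream round plinth 310 mm across, 51 mm high, with a control box (green display) reaching 210 mm from the axis on its -x side. Place and yaw vary. Origin: on the head's upright turning axis, at bench height. +x points from the axis to the steel catch cup. Eight cups ring the axis at 105 mm, rims 98 mm up: 7 clear, 1 steel.
- head (a joint): Angle (rad) of the turning head, growing anticlockwise seen from above, no stops, counts past whole turns. At 0 and every whole turn the spout is over the steel cup. In the divider's frame, the crank handle lies at angle + pi from +x. Inertia 0.0216 kg m2 nominal (hidden: 0.7 to 1.4 times), bearing drag 0.0011 N m + 0.0022 N m s/rad: it coasts on for over 6 s and any touch slows it.
- crank (a point): Grip point of the crank handle, an upright orange cylinder 28 mm in diameter, spanning 151 to 207 mm above the bench; the point is on its axis, 184 mm up, 115 mm from the turning axis. It goes round in a level circle with the head and revolves freely on its pin, so it can be gripped from above with a fixed hand orientation.
- funnel (a point): Centre of the mouth of the steel funnel, on the turning axis 152 mm above the bench; its rim has radius 66 mm. The funnel turns with the head. Nothing on the divider but the crank handle is higher than this rim; the flat crank arm, spout tube and round balance weights are below 145 mm.
- spout (a point): The lower mouth of the spout, 20 mm outside diameter, on the turning head, 105 mm from the axis straight across from the crank handle, 102 mm above the bench, just above the cup rims.
- cup (a point): Centre of the mouth of the steel catch cup (black handle), 58 mm across, 98 mm above the bench, fixed in the divider 105 mm from the axis.
- jar_a: Bystander: clear seed jar with red lid, 72 mm across, 130 mm tall, standing on the bench to the right; origin at its foot.
- mug: Bystander: steel mug, 72 mm across, 90 mm tall, to the right; origin at its foot.
- brush: Bystander: hand brush about 180 mm long lying on the bench to the left; origin at its underside.
- dishes: Bystander: two stacked glass dishes, 94 mm across, 38 mm high, to the left; origin at their foot.

How it is judged:
On the way, in this order (a step that is already met when the one before it is completed fails the run):
1. the head is wound up anticlockwise by hand to more than 0.9 rad/s (velocity of joint head above 0.9 rad/s and contact force between the fingers and head above 0.05 N).
2. for 4 s the head coasts untouched at more than 0.25 rad/s while the hand (TCP) travels with the crank handle, within 25 mm of its axis sideways and no more than about 60 mm above its grip point (velocity of joint head above 0.25 rad/s and horizontal distance between the grasp point and crank below 0.025 m and height (world z) of the grasp point below 0.245 m and contact force between each of the arm, the fingers and head below 0.01 N), for 4 s.
3. the hand takes hold of the handle again while the head still turns faster than 0.15 rad/s (velocity of joint head above 0.15 rad/s and contact force between the fingers and head above 1 N and horizontal distance between the grasp point and crank below 0.04 m), for 0.1 s.
At the end, for the whole second after the job is handed in: The spout is within 20 mm (sideways) of the centre of the steel catch cup's mouth, the head is at rest (under 0.05 rad/s), and the hand is off the handle and above it (TCP higher than 0.25 m) (horizontal distance between spout and cup below 0.02 m and velocity of joint head between -0.05 and 0.05 rad/s and height (world z) of the grasp point above 0.25 m); the robot touches nothing.
It fails at once if the head is spun faster than 2.3 rad/s (velocity of joint head above 2.3 rad/s).
It fails at once if a bystander is disturbed (moved more than 20 mm) (distance of any of jar_a, mug, brush, dishes from where it was at the start of the episode above 0.02 m).
It also fails if it takes over 64 s, if anything falls off the work surface, if the arm or the gripper's body presses on something with over 40 N, if the wrist force passes 120 N, or if a joint passes its speed limit or range.

## Working session

There is one attempt and no reset: what is moved stays moved. The work goes in short steps, Python scripts to look and compute and a shell command to move; the robot and the scene stay as the last step left them, time stands still between calls to the robot, and variables do not carry over. Pictures are saved under pics/ and viewed, at most 10 in all, crops included, and the job is handed in when it is done.

```bash
mkdir -p pics; ls; python3 - <<'E'
from cell import *
import cv2
s=sense(); print({k:s[k] for k in('time_s','ee_pos','tcp_rot','opening','contact_force')})
for n in('scene','top'):
    c=capture(n); cv2.imwrite(f'pics/{n}0.png',c['img'][:,:,::-1]); print(n,c['intrinsics'],c['extrinsics'])
E
```

```text
pics
{'time_s': 0.0, 'ee_pos': array([0.27735499, 0.66936673, 0.23659332]), 'tcp_rot': array([ 1.95110777e-01,  9.80780928e-01, -7.41521317e-04, -7.47107424e-05]), 'opening': 0.9991404750275397, 'contact_force': array([-0.80726731,  0.05997187,  0.57168089])}
scene [[419.22489253   0.         317.56615613]
 [  0.         419.22489253 193.69369181]
 [  0.           0.           1.        ]] [[ 0.40121413  0.68309733 -0.61025016  1.30689662]
 [ 0.91595877 -0.29422476  0.2728577  -0.33934201]
 [ 0.00683766 -0.66843835 -0.74373612  1.02026506]
 [ 0.          0.          0.          1.        ]]
top [[386.75392135   0.         319.733649  ]
 [  0.         386.75392135 193.40654967]
 [  0.           0.           1.        ]] [[ 0.01223013 -0.99455667  0.10347679  0.45795897]
 [-0.99990745 -0.012781   -0.00466219 -0.00373269]
 [ 0.00595935 -0.10341019 -0.99462094  1.26213431]
 [ 0.          0.          0.          1.        ]]
```

View pics/top0.png

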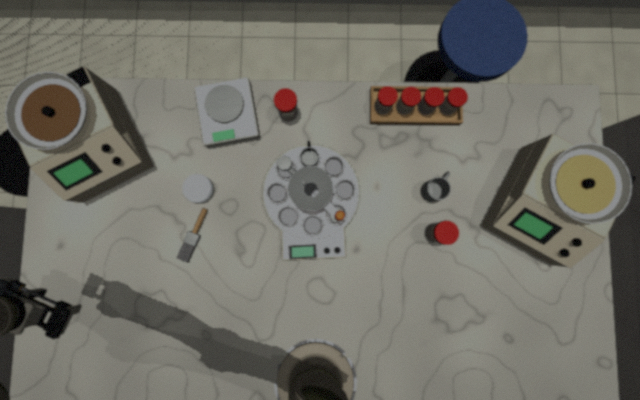

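View pics/scene0.png

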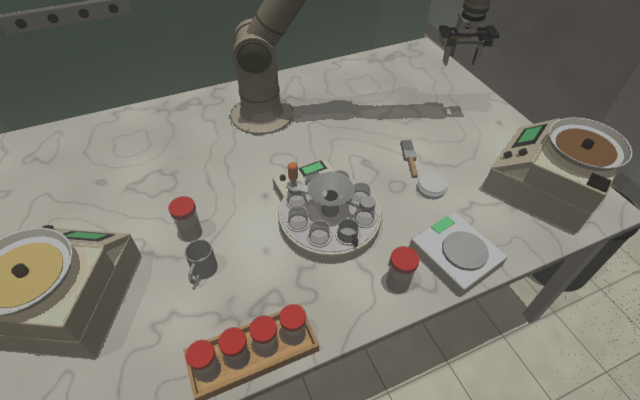

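The top view shows the divider's funnel at about (311,189), the orange handle at (340,215) and the steel cup with its black handle at (310,150). The control box is towards the robot. In the scene view the handle is at (293,170). The jar and mug are on the right, the brush and dishes on the left.

```bash
cat > h.py <<'E'
from cell import *
import numpy as np, cv2
def ray(c,uv):
    d=np.linalg.inv(c['intrinsics'])@[uv[0],uv[1],1]; E=c['extrinsics']; return E[:3,3],E[:3,:3]@d
def onz(c,uv,z):
    o,d=ray(c,uv); return (o+d*(z-o[2])/d[2])[:2]
def proj(c,p):
    E=c['extrinsics']; q=c['intrinsics']@(E[:3,:3].T@(np.array(p)-E[:3,3])); return q[:2]/q[2]
def orange(c,box):
    x0,y0,x1,y1=box; h=cv2.cvtColor(c['img'][y0:y1,x0:x1],cv2.COLOR_RGB2HSV)
    m=cv2.inRange(h,(6,150,110),(16,255,255))
    n,l,s,ce=cv2.connectedComponentsWithStats(m)
    if n<2: return None
    i=1+np.argmax(s[1:,4]); return ce[i]+[x0,y0],s[i]+[x0,y0,0,0,0]
E
python3 - <<'E'
from h import *
t=capture('top'); s=capture('scene')
a=orange(t,(250,130,380,250)); b=orange(s,(260,140,400,260)); print(a,b)
print('crank top z.207',onz(t,a[0],.207),'z.184',onz(t,a[0],.184))
o1,d1=ray(t,a[0]);o2,d2=ray(s,b[0])
A=np.c_[d1,-d2];k=np.linalg.lstsq(A,o2-o1,rcond=None)[0];print('tri',o1+k[0]*d1,o2+k[1]*d2)
im=t['img'];im2=cv2.resize(im[130:260,250:380],None,fx=4.5,fy=4.5,interpolation=cv2.INTER_CUBIC)
g=cv2.GaussianBlur(cv2.cvtColor(im2,cv2.COLOR_RGB2GRAY),(5,5),0)
def hough(r0,r1,p2=20,md=400):
    c=cv2.HoughCircles(g,cv2.HOUGH_GRADIENT_ALT if 0 else cv2.HOUGH_GRADIENT,1,md,param1=80,param2=p2,minRadius=r0,maxRadius=r1)
    return None if c is None else c[0][:9]
for nm,r0,r1,z in(('funnel',95,118,.152),('plinth',205,240,.051)):
    for c in hough(r0,r1):
        uv=(c[:2]+.5)/4.5-.5+[250,130]; print(nm,uv,c[2]/4.5,onz(t,uv,z)); cv2.circle(im2,(int(c[0]),int(c[1])),int(c[2]),(255,0,0),1)
cv2.imwrite('pics/crop1.png',im2[:,:,::-1])
E
```

```text
(array([339.68181818, 215.02272727]), array([336, 212,   8,   8,  44])) (array([292.        , 165.07142857]), array([289, 163,   7,   5,  28]))
crank top z.207 [ 0.50914988 -0.06381721] z.184 [ 0.51026575 -0.06512694]
tri [ 0.5093222  -0.06401946  0.20344838] [ 0.51007396 -0.06207735  0.20337426]Traceback (most recent call last):
  File "<stdin>", line 13, in <module>
TypeError: 'NoneType' object is not iterable
```

```bash
python3 - <<'E'
from h import *
t=capture('top')
im=t['img'];im2=cv2.resize(im[130:260,250:380],None,fx=4.5,fy=4.5,interpolation=cv2.INTER_CUBIC)
g=cv2.GaussianBlur(cv2.cvtColor(im2,cv2.COLOR_RGB2GRAY),(7,7),0)
for nm,r0,r1,z in(('funnel',92,120,.152),('plinth',205,240,.051)):
    c=cv2.HoughCircles(g,cv2.HOUGH_GRADIENT,1,400,param1=30,param2=10,minRadius=r0,maxRadius=r1)
    if c is None: print(nm,None); continue
    c=c[0][0]; uv=(c[:2]+.5)/4.5-.5+[250,130]; p=onz(t,uv,z)
    print(nm,uv,c[2]/4.5,p,'crank r',np.hypot(*(np.array([.5093,-.0635])-p)))
    cv2.circle(im2,(int(c[0]),int(c[1])),int(c[2]),(255,0,0),1)
h=cv2.cvtColor(im,cv2.COLOR_RGB2HSV)
m=cv2.inRange(h,(50,60,40),(85,255,255));m[:, :280]=0;m[:,330:]=0;m[:240]=0;m[265:]=0
ys,xs=np.nonzero(m);print('disp',xs.mean(),ys.mean(),onz(t,(xs.mean(),ys.mean()),.051))
bl=(im.max(2)<40);bl[:138]=0;bl[152:]=0;bl[:,:300]=0;bl[:,320:]=0
ys,xs=np.nonzero(bl);print('blk',xs.mean(),ys.mean(),len(xs),onz(t,(xs.mean(),ys.mean()),.08))
cv2.imwrite('pics/crop1.png',im2[:,:,::-1])
E
```

```text
funnel [308.16666794 189.5       ] 25.555555 [0.5843678  0.02461065] crank r 0.11575258486868771
plinth [303.27777863 193.72222137] 50.466667 [0.58229666 0.04236794] crank r 0.12859445021034333
disp 302.28270042194094 251.27004219409284 [0.40296933 0.04246936]
blk 309.0 149.0 3 [0.71933962 0.02580033]
```

View pics/crop1.png

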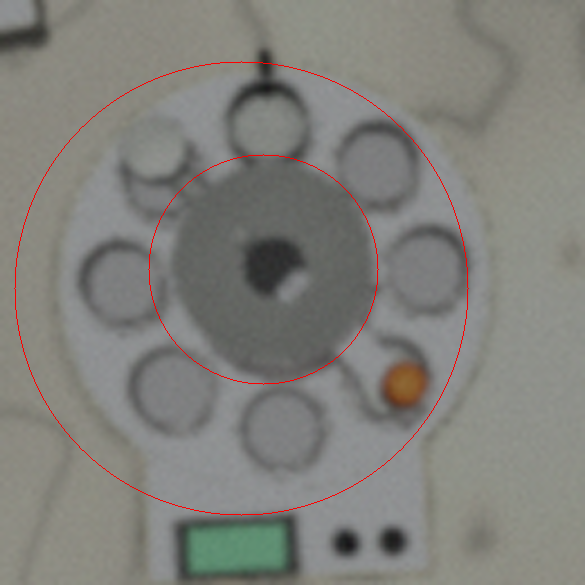

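The crop shows the two Hough circles are wrong. By eye the funnel centre is at crop (275,265) with r about 103, and the cup pairs centre on (274,277). I'll fit from the cup pairs and the funnel instead, and start the approach.

```bash
python3 -m jog '9.3 -2 -2.4 -1 0 0 -.5; 9.3 -6 -7 -2 0 0 -1.2; 9.3 -10 -12 -3 0 0 -2; 9.3 -13.5 -16 -3 0 0 -2.6; 9.3 -16.5 -19.6 -3 0 0 -2.8' 8
python3 -m jog '9.3 -1.5 -4.9 0 0 0 0; 9.3 -3 -9.8 0 0 0 0; 9.3 -4.6 -14.7 0 0 0 0; 9.3 -6.2 -19.6 0 0 0 0; 9.3 -7.8 -24.5 0 0 0 0'
python3 -m jog '9.3 -2 -6 0 0 0 0; 9.3 -4 -12 0 0 0 0; 9.3 -5.8 -18 0 0 0 0; 9.3 -7 -22 0 0 0 0; 9.3 -7.8 -24.4 0 0 0 0'
python3 - <<'E'
from h import *
from scipy.spatial.transform import Rotation as R
t=dict(np.load('/dev/null')) if 0 else None
c=capture('top')
im=cv2.imread('pics/top0.png')
f=lambda x,y,z:onz(c,((x+.5)/4.5-.5+250,(y+.5)/4.5-.5+130),z)
p=[f(*q,.098) for q in((267,125),(283,430),(120,283),(428,270),(378,165),(174,390))]
print('pairs',[(p[i]+p[i+1])/2 for i in(0,2,4)],'rad',[np.hypot(*(p[i]-p[i+1]))/2 for i in(0,2,4)])
print('yaw',[np.arctan2(*(p[0]-p[1])[::-1]),np.arctan2(*(p[2]-p[3])[::-1])-np.pi/2,np.arctan2(*(p[4]-p[5])[::-1])+np.pi/4])
g=cv2.medianBlur(cv2.cvtColor(im,cv2.COLOR_BGR2GRAY),3)[160:216,284:338]
m=cv2.inRange(g,0,115);m=cv2.morphologyEx(m,cv2.MORPH_OPEN,np.ones((7,7)))
cs=max(cv2.findContours(m,0,1)[0],key=cv2.contourArea);e=cv2.minEnclosingCircle(cs)
print('funnel',e,onz(c,np.array(e[0])+[284,160],.152))
s=sense();print(s['ee_pos'],R.from_quat(s['tcp_rot']).as_matrix().round(3),s['time_s'])
w=capture('wrist');cv2.imwrite('pics/w1.png',w['img'][:,:,::-1])
sc=capture('scene');cv2.imwrite('pics/s1.png',sc['img'][100:300,200:480,::-1])
print(w['intrinsics'][0,0],w['extrinsics'].round(3),proj(w,(.5093,-.0635,.207)),orange(w,(0,0,640,400)))
E
```

```text
time_s: 0.88
ee_pos: [0.3557, 0.4233, 0.2677]
tcp_rot: [0.001, 1.0, 0.0, 0.0]
contact_force: [1.1, -0.2, 0.5]
opening: 1.001
finger_force: 0.0
time_s: 1.5
ee_pos: [0.4329, 0.1788, 0.2677]
tcp_rot: [0.001, 1.0, 0.0, 0.0]
contact_force: [0.5, -0.7, 0.2]
opening: 0.997
finger_force: 0.0
time_s: 2.12
ee_pos: [0.5103, -0.0664, 0.2675]
tcp_rot: [0.002, 1.0, -0.0, 0.0]
contact_force: [1.3, 1.4, -0.4]
opening: 1.002
finger_force: 0.0
pairs [array([0.58613728, 0.01823367]), array([0.58587345, 0.01875851]), array([0.58575365, 0.01702078])] rad [np.float64(0.10337249460991163), np.float64(0.10368962171618398), np.float64(0.10241733683623756)]
yaw [np.float64(0.06672934346712127), np.float64(0.0553320900501475), np.float64(0.06575044745909286)]
funnel ((23.328054428100586, 29.309955596923828), 27.357215881347656) [0.58488895 0.02704089]
[ 0.51106448 -0.06886171  0.26757026] [[-1.     0.007  0.001]
 [ 0.007  1.    -0.002]
 [-0.001 -0.002 -1.   ]] 2.175
319.8984137785397 [[ 0.007  0.97   0.244  0.444]
 [ 1.    -0.006 -0.005 -0.067]
 [-0.003  0.244 -0.97   0.415]
 [ 0.     0.     0.     1.   ]] [327.68244221 222.00378204] (array([329.8556701 , 221.07044674]), array([318, 207,  26,  28, 582]))
```

View pics/w1.png

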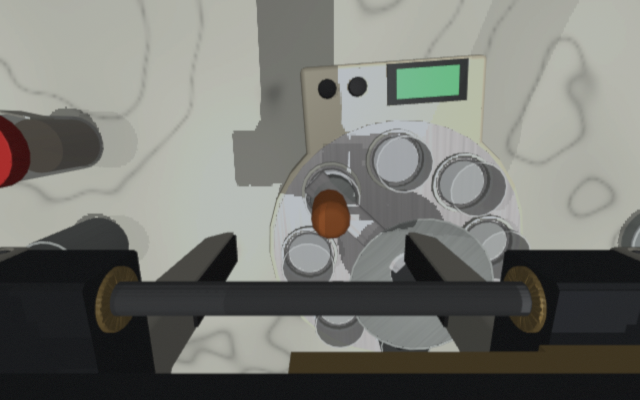

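The wrist view shows the orange handle at (330,221), clear of the fingers. I take the axis as (0.586, 0.018) and the yaw as 0.062, and the handle radius agrees with 115 mm. Next I write the planner helper and descend.

```bash
cat >> h.py <<'E'
from scipy.spatial.transform import Rotation as Rot
import json
C=np.array([.586,.018]); RAD=.115; YAW=.062
def meas(z=.2):
    w=capture('wrist'); a=orange(w,(150,80,500,285))
    if a is None: return None
    p=onz(w,a[0],z); d=p-C; return p,np.hypot(*d),np.arctan2(d[1],d[0]),a[1]
def handle(th): return C+RAD*np.array([np.cos(th),np.sin(th)])
def rows(cmd,pts,op):
    """pts: list of world xyz per row, in fives; print rows, return commanded end"""
    M=Rot.from_quat(sense()['tcp_rot']).as_matrix(); cmd=np.array(cmd)
    for i in range(0,len(pts),5):
        q=[(M.T@(np.array(p)-cmd)*100).round(1)+0. for p in pts[i:i+5]]
        print('; '.join(f'{o:g} {v[0]:g} {v[1]:g} {v[2]:g} 0 0 0' for v,o in zip(q,op[i:i+5])))
        cmd=cmd+M@q[-1]/100
    json.dump(list(cmd),open('cmd.json','w')); print('cmd',cmd)
E
python3 - <<'E'
from h import *
m=meas();print(m); s=sense();print(s['ee_pos'],s['time_s'])
th=m[2];h=handle(th);print('handle',h)
rows(s['ee_pos'],[[*h,.25],[*h,.22],[*h,.19],[*h,.184],[*h,.184]],[9.3]*5)
E
```

```text
(array([ 0.51082696, -0.06142476]), np.float64(0.109358482238016), np.float64(-2.328699591715463), array([312, 207,  26,  31, 551]))
[ 0.50983273 -0.06356108  0.26731225] 2.325
handle [ 0.50694898 -0.06552207]
9.3 0.3 -0.2 1.7 0 0 0; 9.3 0.3 -0.2 4.7 0 0 0; 9.3 0.3 -0.2 7.7 0 0 0; 9.3 0.3 -0.2 8.3 0 0 0; 9.3 0.3 -0.2 8.3 0 0 0
cmd [ 0.5068017  -0.06553083  0.18431265]
```

```bash
python3 -m jog '9.3 0 0 1.7 0 0 0; 9.3 0 0 4.7 0 0 0; 9.3 0 0 7.7 0 0 0; 9.3 0 0 8.3 0 0 0; 9.3 0 0 8.3 0 0 0'
python3 -c "
from h import *
m=meas();print(m,sense()['ee_pos']);cv2.imwrite('pics/w2.png',capture('wrist')['img'][:,:,::-1])"
python3 -m jog '0 0 0 0 0 0 0; 0 0 0 0 0 0 0; 0 0 0 0 0 0 0; 0 0 0 0 0 0 0; 0 0 0 0 0 0 0' 6
```

```text
time_s: 2.95
ee_pos: [0.5101, -0.0629, 0.1847]
tcp_rot: [0.0, 1.0, 0.0, -0.0]
contact_force: [-0.0, 1.3, -0.5]
opening: 0.998
finger_force: 0.0
(array([ 0.50731731, -0.06140738]), np.float64(0.11178773958358278), np.float64(-2.351610505197971), array([301, 259,  44,  21, 696])) [ 0.51039106 -0.06314932  0.18520285]
time_s: 3.68
ee_pos: [0.51, -0.0638, 0.1844]
tcp_rot: [0.001, 1.0, -0.0, 0.0]
contact_force: [1.0, -0.2, 0.7]
opening: 0.512
finger_force: 0.0
```

View pics/w2.png

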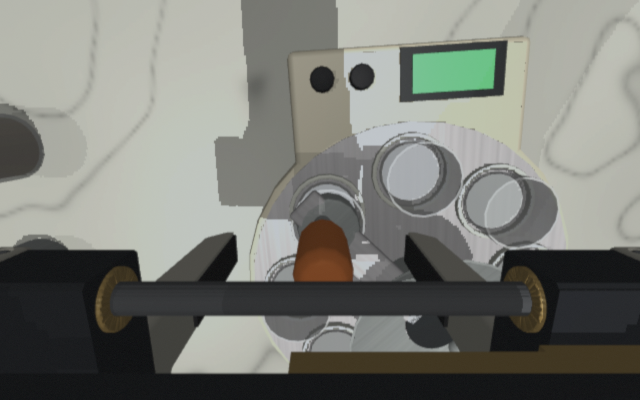

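The view shows the handle at (323,260), midway between the fingers at columns 235 and 405. I'll finish closing and plan the wind-up.

```bash
python3 -m jog '0 0 0 0 0 0 0; 0 0 0 0 0 0 0; 0 0 0 0 0 0 0; 0 0 0 0 0 0 0; 0 0 0 0 0 0 0' 6
sed -i 's/^C=.*/C=np.array([.588,.020]); RAD=.115; YAW=.062/' h.py
python3 - <<'E'
from h import *
s=sense();p=s['ee_pos'];print(p,s['finger_force'],s['opening'])
d=p[:2]-C;th0=np.arctan2(d[1],d[0]);print('r',np.hypot(*d),'th0',th0)
off=p[:2]-handle(th0); W=1.25;T=25/8
th=lambda t: th0+(.5*W/T*t*t if t<T else .5*W*T+W*(t-T))
rows(p,[[*(handle(th(k/8))+off*max(0,1-k/10)),.184] for k in range(1,36)],[0]*35); print(th(35/8))
E
```

```text
time_s: 4.3
ee_pos: [0.5101, -0.0636, 0.1844]
tcp_rot: [0.001, 1.0, 0.0, 0.0]
contact_force: [1.8, 1.0, -0.8]
opening: 0.298
finger_force: 6.0
[ 0.51012322 -0.06363663  0.1844188 ] 5.999600147333695 0.2981149530808092
r 0.11427982018236818 th0 -2.3205478506021118
0 0 0 0 0 0 0; 0 -0.1 -0.1 0 0 0 0; 0 -0.2 -0.2 0 0 0 0; 0 -0.4 -0.4 0 0 0 0; 0 -0.7 -0.6 0 0 0 0
0 -0.3 -0.3 0 0 0 0; 0 -0.6 -0.5 0 0 0 0; 0 -1.1 -0.8 0 0 0 0; 0 -1.6 -1.1 0 0 0 0; 0 -2.2 -1.4 0 0 0 0
0 -0.7 -0.3 0 0 0 0; 0 -1.5 -0.6 0 0 0 0; 0 -2.4 -0.8 0 0 0 0; 0 -3.3 -1 0 0 0 0; 0 -4.4 -1.1 0 0 0 0
0 -1.1 0 0 0 0 0; 0 -2.2 0.1 0 0 0 0; 0 -3.5 0.4 0 0 0 0; 0 -4.7 0.8 0 0 0 0; 0 -6 1.4 0 0 0 0
0 -1.2 0.8 0 0 0 0; 0 -2.4 1.8 0 0 0 0; 0 -3.5 3 0 0 0 0; 0 -4.5 4.4 0 0 0 0; 0 -5.2 6 0 0 0 0
0 -0.5 1.7 0 0 0 0; 0 -0.8 3.5 0 0 0 0; 0 -0.7 5.3 0 0 0 0; 0 -0.4 7 0 0 0 0; 0 0.2 8.7 0 0 0 0
0 0.9 1.6 0 0 0 0; 0 1.9 3 0 0 0 0; 0 3.2 4.3 0 0 0 0; 0 4.7 5.3 0 0 0 0; 0 6.3 6.1 0 0 0 0
cmd [0.63046691 0.12714701 0.18444855]
1.1950771493978882
```

```bash
python3 -m jog '0 0 0 0 0 0 0; 0 -0.1 -0.1 0 0 0 0; 0 -0.2 -0.2 0 0 0 0; 0 -0.4 -0.4 0 0 0 0; 0 -0.7 -0.6 0 0 0 0' 
python3 -m jog '0 -0.3 -0.3 0 0 0 0; 0 -0.6 -0.5 0 0 0 0; 0 -1.1 -0.8 0 0 0 0; 0 -1.6 -1.1 0 0 0 0; 0 -2.2 -1.4 0 0 0 0'
python3 -m jog '0 -0.7 -0.3 0 0 0 0; 0 -1.5 -0.6 0 0 0 0; 0 -2.4 -0.8 0 0 0 0; 0 -3.3 -1 0 0 0 0; 0 -4.4 -1.1 0 0 0 0'
python3 -m jog '0 -1.1 0 0 0 0 0; 0 -2.2 0.1 0 0 0 0; 0 -3.5 0.4 0 0 0 0; 0 -4.7 0.8 0 0 0 0; 0 -6 1.4 0 0 0 0'
```

```text
time_s: 4.92
ee_pos: [0.5173, -0.0698, 0.1845]
tcp_rot: [0.001, 1.0, 0.0, 0.0]
contact_force: [1.0, 0.9, -0.1]
opening: 0.299
finger_force: 6.0
time_s: 5.55
ee_pos: [0.5395, -0.0835, 0.1845]
tcp_rot: [0.001, 1.0, 0.0, 0.0]
contact_force: [3.1, 5.9, -0.6]
opening: 0.299
finger_force: 6.0
time_s: 6.18
ee_pos: [0.583, -0.094, 0.1845]
tcp_rot: [0.001, 1.0, 0.001, -0.0]
contact_force: [-0.6, 7.5, 2.8]
opening: 0.298
finger_force: 6.0
time_s: 6.8
ee_pos: [0.6423, -0.0804, 0.1845]
tcp_rot: [0.001, 1.0, 0.0, -0.001]
contact_force: [-3.7, 6.1, 5.0]
opening: 0.298
finger_force: 6.0
```

```bash
python3 -m jog '0 -1.2 0.8 0 0 0 0; 0 -2.4 1.8 0 0 0 0; 0 -3.5 3 0 0 0 0; 0 -4.5 4.4 0 0 0 0; 0 -5.2 6 0 0 0 0'
python3 -m jog '0 -0.5 1.7 0 0 0 0; 0 -0.8 3.5 0 0 0 0; 0 -0.7 5.3 0 0 0 0; 0 -0.4 7 0 0 0 0; 0 0.2 8.7 0 0 0 0'
python3 - <<'E'
from h import *
from scipy.optimize import least_squares
P=np.array([[.5101,-.0636],[.5173,-.0698],[.5395,-.0835],[.583,-.094],[.6423,-.0804]])
s=sense();print(s['ee_pos'],s['contact_force'],s['joint_velocities'].round(2))
E
```

```text
time_s: 7.42
ee_pos: [0.6952, -0.0209, 0.1845]
tcp_rot: [0.001, 1.0, -0.0, -0.001]
contact_force: [-4.5, 1.4, 5.2]
opening: 0.296
finger_force: 6.0
time_s: 8.05
ee_pos: [0.6936, 0.0669, 0.1844]
tcp_rot: [0.001, 1.0, -0.0, 0.001]
contact_force: [0.6, -1.1, 2.0]
opening: 0.299
finger_force: 6.0
[0.69359432 0.06685854 0.18443375] [ 0.55791665 -1.10062069  2.02145358] [-0.21 -0.05  0.    0.1  -0.01 -0.04 -0.2 ]
```

```bash
sed -i 's/^C=.*/C=np.array([.588,.0207]); RAD=.115; YAW=.062/' h.py
python3 -m jog '0 0.9 1.6 0 0 0 0; 0 1.9 3 0 0 0 0; 0 3.2 4.3 0 0 0 0; 0 4.7 5.3 0 0 0 0; 0 6.3 6.1 0 0 0 0'
cat >> h.py <<'E'
from scipy.optimize import least_squares
def th_model(q,t):
    th0,w0,I=q; tau=I/.0022; return th0+(w0+.5)*tau*(1-np.exp(-t/tau))-.5*t
def w_model(q,t): return (q[1]+.5)*np.exp(-t*.0022/q[2])-.5
def cmd(): return np.array(json.load(open('cmd.json')))
E
python3 - <<'E'
from h import *
s=sense();p=s['ee_pos'];d=p[:2]-C;print(s['time_s'],'r',np.hypot(*d),'th',np.arctan2(d[1],d[0]),cmd())
q=(1.195,1.25,.0216)
rows(cmd(),[[*handle(th_model(q,k/8)),z] for k,z in zip(range(1,6),(.184,.184,.184,.198,.21))],[9.3]*5)
E
```

```text
time_s: 8.68
ee_pos: [0.6291, 0.1284, 0.1844]
tcp_rot: [0.001, 1.0, 0.0, -0.0]
contact_force: [1.4, 3.6, 0.2]
opening: 0.304
finger_force: 6.0
8.675 r 0.11529469038873685 th 1.2061057309607028 [0.63046691 0.12714701 0.18444855]
9.3 1.7 0.6 0 0 0 0; 9.3 3.5 0.8 0 0 0 0; 9.3 5.2 0.8 0 0 0 0; 9.3 6.8 0.6 -1.4 0 0 0; 9.3 8.4 0.1 -2.6 0 0 0
cmd [0.54647056 0.1282214  0.21045736]
```

```bash
python3 -m jog '9.3 1.7 0.6 0 0 0 0; 9.3 3.5 0.8 0 0 0 0; 9.3 5.2 0.8 0 0 0 0; 9.3 6.8 0.6 -1.4 0 0 0; 9.3 8.4 0.1 -2.6 0 0 0'
cat > coast.py <<'E'
from h import *
import sys,os
zs=[float(x) for x in sys.argv[1].split(',')]; op=[float(x) for x in sys.argv[2].split(',')]*5; n=len(zs)
T0=8.8; L=json.load(open('log.json')) if os.path.exists('log.json') else []
s=sense(); m=meas(.2); t1=sense()['time_s']
if m and m[3][4]>100:
    th=m[2]
    while th<(L[-1][1] if L else 1): th+=2*np.pi
    L.append([s['time_s']-T0,th]); json.dump(L,open('log.json','w'))
    print('meas',m[0],'r',m[1].round(4),'box',m[3])
A=np.array(L); f=lambda q: np.r_[(th_model(q,A[:,0])-A[:,1])/.02,(q[1]-1.25)/.08,(q[2]-.0216)/.004,(q[0]-1.35)/.1]
q=least_squares(f,[1.35,1.25,.0216],x_scale=[.1,.1,.01]).x
t=t1-T0; print('t',t1,'q',q.round(4),'th',th_model(q,t),'w',w_model(q,t),'res',(f(q)[:len(L)]*.02).round(3))
h=handle(th_model(q,s['time_s']-T0));print('tcp-handle',s['ee_pos'][:2]-h,'z',s['ee_pos'][2],'cf',s['contact_force'].round(1))
rows(cmd(),[[*handle(th_model(q,t+k/8)),zs[k-1]] for k in range(1,n+1)],op[:n])
print('end th',th_model(q,t+n/8))
E
python3 coast.py .225,.235,.235,.235,.235 9.3
```

```text
time_s: 9.3
ee_pos: [0.5455, 0.1278, 0.2116]
tcp_rot: [0.001, 1.0, -0.0, 0.0]
contact_force: [0.4, 0.4, 0.1]
opening: 0.788
finger_force: 0.0
meas [0.54776372 0.12863508] r 0.1152 box [ 301  236   41   43 1415]
t 9.35 q [1.3287 1.2433 0.0216] th 1.9860964345362557 w 1.1482224946197688 res [0.001]
tcp-handle [-0.00221888 -0.0006545 ] z 0.21157513022525523 cf [0.4 0.4 0.1]
9.3 1.9 -1 -1.5 0 0 0; 9.3 3.2 -1.9 -2.5 0 0 0; 9.3 4.4 -3 -2.5 0 0 0; 9.3 5.3 -4.3 -2.5 0 0 0; 9.3 6.1 -5.6 -2.5 0 0 0
cmd [0.48530843 0.07238205 0.23542054]
end th 2.671582724558925
```

```bash
python3 -m jog '9.3 1.9 -1 -1.5 0 0 0; 9.3 3.2 -1.9 -2.5 0 0 0; 9.3 4.4 -3 -2.5 0 0 0; 9.3 5.3 -4.3 -2.5 0 0 0; 9.3 6.1 -5.6 -2.5 0 0 0'
python3 coast.py .235,.235,.235,.235,.235 9.3
```

```text
time_s: 9.98
ee_pos: [0.4847, 0.0713, 0.2351]
tcp_rot: [0.001, 1.0, -0.0, -0.0]
contact_force: [0.2, -0.2, -0.7]
opening: 0.999
finger_force: 0.0
meas [0.48696432 0.07047964] r 0.1126 box [302 225  34  33 838]
t 10.025 q [1.3237 1.2564 0.0218] th 2.7351445418476823 w 1.0521741032940892 res [ 0.003 -0.001]
tcp-handle [-0.00022087 -0.00040058] z 0.23510098435998 cf [ 0.2 -0.2 -0.7]
9.3 0.8 -2 0 0 0 0; 9.3 1.1 -3.5 0 0 0 0; 9.3 1.2 -4.9 0 0 0 0; 9.3 1.1 -6.3 0.1 0 0 0; 9.3 0.9 -7.7 0.1 0 0 0
cmd [ 0.47602157 -0.00458519  0.23452758]
end th 3.362799856365439
```

```bash
python3 -m jog '9.3 0.8 -2 0 0 0 0; 9.3 1.1 -3.5 0 0 0 0; 9.3 1.2 -4.9 0 0 0 0; 9.3 1.1 -6.3 0.1 0 0 0; 9.3 0.9 -7.7 0.1 0 0 0'
python3 coast.py .235,.235,.235,.235,.235 9.3
```

```text
time_s: 10.65
ee_pos: [0.4764, -0.0056, 0.2344]
tcp_rot: [0.001, 1.0, -0.0, 0.0]
contact_force: [0.4, -0.8, 1.5]
opening: 1.001
finger_force: 0.0
meas [ 0.47912537 -0.00688454] r 0.1123 box [302 228  33  30 816]
t 10.7 q [1.3138 1.2691 0.0226] th 3.433256848072121 w 0.9710088307775215 res [-0.     0.007 -0.005]
tcp-handle [2.19308495e-05 1.36084373e-03] z 0.23435921966466483 cf [ 0.4 -0.8  1.5]
9.3 -0.7 -2.1 0 0 0 0; 9.3 -1.3 -3.3 0 0 0 0; 9.3 -2 -4.4 0 0 0 0; 9.3 -2.9 -5.4 0 0 0 0; 9.3 -3.8 -6.3 0 0 0 0
cmd [ 0.51378989 -0.06772432  0.23459411]
end th 4.012787188341722
```

```bash
python3 -m jog '9.3 -0.7 -2.1 0 0 0 0; 9.3 -1.3 -3.3 0 0 0 0; 9.3 -2 -4.4 0 0 0 0; 9.3 -2.9 -5.4 0 0 0 0; 9.3 -3.8 -6.3 0 0 0 0'
python3 coast.py .235,.235,.235,.235,.235 9.3
```

```text
time_s: 11.32
ee_pos: [0.5148, -0.0681, 0.2344]
tcp_rot: [0.001, 1.0, 0.0, 0.0]
contact_force: [0.5, -0.5, -0.2]
opening: 0.998
finger_force: 0.0
meas [ 0.51736243 -0.06771951] r 0.1132 box [304 227  34  31 804]
t 11.375 q [1.3089 1.2703 0.0237] th 4.076514805226122 w 0.8942591068467842 res [-0.004  0.008  0.004 -0.007]
tcp-handle [-0.00084651  0.00052588] z 0.23442175590786812 cf [ 0.5 -0.5 -0.2]
9.3 -1.7 -1.1 0 0 0 0; 9.3 -2.8 -1.7 0 0 0 0; 9.3 -3.9 -2.1 0 0 0 0; 9.3 -5.1 -2.4 0 0 0 0; 9.3 -6.3 -2.6 0 0 0 0
cmd [ 0.57672427 -0.0938826   0.23468578]
end th 4.610657431978841
```

```bash
python3 -m jog '9.3 -1.7 -1.1 0 0 0 0; 9.3 -2.8 -1.7 0 0 0 0; 9.3 -3.9 -2.1 0 0 0 0; 9.3 -5.1 -2.4 0 0 0 0; 9.3 -6.3 -2.6 0 0 0 0'
python3 coast.py .235,.235,.235,.235,.235 9.3
```

```text
time_s: 12.0
ee_pos: [0.5777, -0.0938, 0.2344]
tcp_rot: [0.001, 1.0, 0.0, -0.0]
contact_force: [-0.2, -0.5, 0.1]
opening: 1.003
finger_force: 0.0
meas [ 0.57816735 -0.09354904] r 0.1147 box [303 222  36  34 944]
t 12.05 q [1.3086 1.2669 0.0245] th 4.66290274724857 w 0.8190712157561246 res [-0.005  0.007  0.005 -0.001 -0.005]
tcp-handle [1.19965353e-04 4.78264146e-05] z 0.23441189441786758 cf [-0.2 -0.5  0.1]
9.3 -1.7 0 0 0 0 0; 9.3 -2.9 0.1 0 0 0 0; 9.3 -4 0.3 0 0 0 0; 9.3 -5 0.6 0 0 0 0; 9.3 -6 1.1 0 0 0 0
cmd [ 0.63674029 -0.08297061  0.23476114]
end th 5.152079727889497
```

```bash
python3 -m jog '9.3 -1.7 0 0 0 0 0; 9.3 -2.9 0.1 0 0 0 0; 9.3 -4 0.3 0 0 0 0; 9.3 -5 0.6 0 0 0 0; 9.3 -6 1.1 0 0 0 0'
python3 coast.py .235,.235,.235,.235,.235 7.5
```

```text
time_s: 12.68
ee_pos: [0.6376, -0.0827, 0.2344]
tcp_rot: [0.001, 1.0, -0.0, -0.0]
contact_force: [-0.2, -0.3, 0.0]
opening: 1.0
finger_force: 0.0
meas [ 0.63834989 -0.08370331] r 0.1159 box [301 222  35  35 940]
t 12.725 q [1.3096 1.2637 0.0249] th 5.196109372192576 w 0.7465677273941529 res [-0.005  0.007  0.005 -0.    -0.001 -0.003]
tcp-handle [-4.91050768e-05  3.11952532e-04] z 0.23442142757722004 cf [-0.2 -0.3  0. ]
7.5 -1.4 0.7 0 0 0 0; 7.5 -2.2 1.3 0 0 0 0; 7.5 -3 2 0 0 0 0; 7.5 -3.7 2.7 0 0 0 0; 7.5 -4.3 3.5 0 0 0 0
cmd [ 0.67976479 -0.04800078  0.23481827]
end th 5.641580728883254
```

```bash
python3 -m jog '7.5 -1.4 0.7 0 0 0 0; 7.5 -2.2 1.3 0 0 0 0; 7.5 -3 2 0 0 0 0; 7.5 -3.7 2.7 0 0 0 0; 7.5 -4.3 3.5 0 0 0 0'
python3 coast.py .23,.22,.208,.196,.186 7
```

```text
time_s: 13.35
ee_pos: [0.6804, -0.0475, 0.2344]
tcp_rot: [0.001, 1.0, -0.0, -0.0]
contact_force: [0.2, 0.4, 1.3]
opening: 0.808
finger_force: 0.0
meas [ 0.68186663 -0.0479192 ] r 0.1163 box [302 222  35  37 972]
t 13.4 q [1.3114 1.2599 0.0253] th 5.682433169522056 w 0.679220066352509 res [-0.005  0.006  0.004 -0.     0.     0.001 -0.004]
tcp-handle [-1.65518230e-04 -1.17620894e-05] z 0.23439056867130156 cf [0.2 0.4 1.3]
7 -0.8 1.2 0.5 0 0 0; 7 -1.3 2 1.5 0 0 0; 7 -1.6 2.9 2.7 0 0 0; 7 -1.9 3.8 3.9 0 0 0; 7 -2.1 4.6 4.9 0 0 0
cmd [ 0.70080912 -0.00196431  0.18587158]
end th 6.087257577018151
```

```bash
python3 -m jog '7 -0.8 1.2 0.5 0 0 0; 7 -1.3 2 1.5 0 0 0; 7 -1.6 2.9 2.7 0 0 0; 7 -1.9 3.8 3.9 0 0 0; 7 -2.1 4.6 4.9 0 0 0'
cat > lead.py <<'E'
from h import *
q=(1.3114,1.2599,.0253); T0=8.8; t=sense()['time_s']-T0; print(t+T0,sense()['ee_pos'],handle(th_model(q,t)))
tg=3*np.pi+YAW
ths=[th_model(q,t+k/8) for k in range(1,6)]; w=w_model(q,t+5/8); th=ths[-1]; n=65
T=n/8; D=tg-th; Td=2*(T-D/w); print('w',w,'decel time',Td)
for k in range(1,n+1):
    u=k/8; ths.append(th+w*min(u,T-Td)+(0 if u<T-Td else w*(u-T+Td)-.5*w/Td*(u-T+Td)**2))
rows(cmd(),[[*handle(a),.184] for a in ths],[0]*len(ths)); print(ths[-1],tg)
E
python3 lead.py
```

```text
time_s: 14.02
ee_pos: [0.701, -0.0014, 0.1842]
tcp_rot: [0.001, 1.0, -0.0, -0.0]
contact_force: [0.0, -0.1, 0.0]
opening: 0.754
finger_force: 0.0
14.025 [ 0.70100281 -0.00140064  0.18415955] [ 0.70083584 -0.00150525]
w 0.5581915191876727 decel time 5.390894022043945
0 -0.1 0.9 0.2 0 0 0; 0 -0.2 1.8 0.2 0 0 0; 0 -0.2 2.6 0.2 0 0 0; 0 -0.2 3.4 0.2 0 0 0; 0 0 4.2 0.2 0 0 0
0 0.1 0.8 0 0 0 0; 0 0.3 1.6 0 0 0 0; 0 0.6 2.4 0 0 0 0; 0 0.9 3.1 0 0 0 0; 0 1.3 3.8 0 0 0 0
0 0.4 0.7 0 0 0 0; 0 0.9 1.3 0 0 0 0; 0 1.4 1.9 0 0 0 0; 0 2 2.5 0 0 0 0; 0 2.6 3.1 0 0 0 0
0 0.6 0.4 0 0 0 0; 0 1.3 0.9 0 0 0 0; 0 2 1.3 0 0 0 0; 0 2.7 1.7 0 0 0 0; 0 3.4 2 0 0 0 0
0 0.8 0.2 0 0 0 0; 0 1.6 0.4 0 0 0 0; 0 2.4 0.5 0 0 0 0; 0 3.2 0.6 0 0 0 0; 0 4 0.6 0 0 0 0
0 0.8 0 0 0 0 0; 0 1.6 -0.1 0 0 0 0; 0 2.4 -0.2 0 0 0 0; 0 3.1 -0.4 0 0 0 0; 0 3.8 -0.6 0 0 0 0
0 0.7 -0.3 0 0 0 0; 0 1.4 -0.6 0 0 0 0; 0 2 -0.9 0 0 0 0; 0 2.5 -1.3 0 0 0 0; 0 3.1 -1.7 0 0 0 0
0 0.5 -0.4 0 0 0 0; 0 1 -0.8 0 0 0 0; 0 1.4 -1.2 0 0 0 0; 0 1.8 -1.6 0 0 0 0; 0 2.1 -2.1 0 0 0 0
0 0.4 -0.4 0 0 0 0; 0 0.7 -0.8 0 0 0 0; 0 0.9 -1.3 0 0 0 0; 0 1.2 -1.7 0 0 0 0; 0 1.4 -2.1 0 0 0 0
0 0.2 -0.4 0 0 0 0; 0 0.3 -0.9 0 0 0 0; 0 0.5 -1.2 0 0 0 0; 0 0.6 -1.6 0 0 0 0; 0 0.7 -2 0 0 0 0
0 0.1 -0.3 0 0 0 0; 0 0.2 -0.7 0 0 0 0; 0 0.2 -1 0 0 0 0; 0 0.3 -1.3 0 0 0 0; 0 0.3 -1.6 0 0 0 0
0 0 -0.3 0 0 0 0; 0 0.1 -0.5 0 0 0 0; 0 0.1 -0.7 0 0 0 0; 0 0.1 -1 0 0 0 0; 0 0.1 -1.2 0 0 0 0
0 0 -0.1 0 0 0 0; 0 0 -0.3 0 0 0 0; 0 0 -0.4 0 0 0 0; 0 0 -0.5 0 0 0 0; 0 0 -0.7 0 0 0 0
0 0 0 0 0 0 0; 0 0 -0.1 0 0 0 0; 0 0 -0.1 0 0 0 0; 0 0 -0.2 0 0 0 0; 0 0 -0.2 0 0 0 0
cmd [0.4728321  0.01340678 0.18408023]
9.486777960769379 9.486777960769379
```

```bash
python3 -m jog '0 -0.1 0.9 0.2 0 0 0; 0 -0.2 1.8 0.2 0 0 0; 0 -0.2 2.6 0.2 0 0 0; 0 -0.2 3.4 0.2 0 0 0; 0 0 4.2 0.2 0 0 0' 8
python3 -m jog '0 0.1 0.8 0 0 0 0; 0 0.3 1.6 0 0 0 0; 0 0.6 2.4 0 0 0 0; 0 0.9 3.1 0 0 0 0; 0 1.3 3.8 0 0 0 0'
```

```text
time_s: 14.65
ee_pos: [0.7016, 0.0405, 0.1838]
tcp_rot: [0.001, 1.0, 0.0, 0.001]
contact_force: [2.6, -0.5, -2.4]
opening: 0.3
finger_force: 8.0
time_s: 15.28
ee_pos: [0.6882, 0.0783, 0.1838]
tcp_rot: [0.001, 1.0, -0.0, 0.0]
contact_force: [-1.9, -1.5, 5.5]
opening: 0.297
finger_force: 8.0
```

Regripped while the head was still turning. Now I lead it round to the stop.

```bash
python3 -m jog '0 0.4 0.7 0 0 0 0; 0 0.9 1.3 0 0 0 0; 0 1.4 1.9 0 0 0 0; 0 2 2.5 0 0 0 0; 0 2.6 3.1 0 0 0 0'
python3 -m jog '0 0.6 0.4 0 0 0 0; 0 1.3 0.9 0 0 0 0; 0 2 1.3 0 0 0 0; 0 2.7 1.7 0 0 0 0; 0 3.4 2 0 0 0 0'
python3 -m jog '0 0.8 0.2 0 0 0 0; 0 1.6 0.4 0 0 0 0; 0 2.4 0.5 0 0 0 0; 0 3.2 0.6 0 0 0 0; 0 4 0.6 0 0 0 0'
python3 -m jog '0 0.8 0 0 0 0 0; 0 1.6 -0.1 0 0 0 0; 0 2.4 -0.2 0 0 0 0; 0 3.1 -0.4 0 0 0 0; 0 3.8 -0.6 0 0 0 0'
python3 -m jog '0 0.7 -0.3 0 0 0 0; 0 1.4 -0.6 0 0 0 0; 0 2 -0.9 0 0 0 0; 0 2.5 -1.3 0 0 0 0; 0 3.1 -1.7 0 0 0 0'
python3 -m jog '0 0.5 -0.4 0 0 0 0; 0 1 -0.8 0 0 0 0; 0 1.4 -1.2 0 0 0 0; 0 1.8 -1.6 0 0 0 0; 0 2.1 -2.1 0 0 0 0'
```

```text
time_s: 15.9
ee_pos: [0.6622, 0.1093, 0.1838]
tcp_rot: [0.001, 1.0, -0.0, 0.0]
contact_force: [-0.3, -1.3, 6.3]
opening: 0.296
finger_force: 8.0
time_s: 16.52
ee_pos: [0.6281, 0.1291, 0.1837]
tcp_rot: [0.001, 1.0, -0.0, 0.0]
contact_force: [0.2, -1.6, 7.0]
opening: 0.299
finger_force: 8.0
time_s: 17.15
ee_pos: [0.5882, 0.1361, 0.1837]
tcp_rot: [0.001, 1.0, 0.0, 0.0]
contact_force: [0.3, 2.0, 6.0]
opening: 0.297
finger_force: 8.0
time_s: 17.77
ee_pos: [0.5502, 0.1296, 0.1837]
tcp_rot: [0.001, 1.0, 0.0, 0.0]
contact_force: [0.2, -0.9, 5.7]
opening: 0.296
finger_force: 8.0
time_s: 18.4
ee_pos: [0.5191, 0.1129, 0.1837]
tcp_rot: [0.001, 1.0, 0.0, 0.0]
contact_force: [-0.3, 0.6, 6.2]
opening: 0.296
finger_force: 8.0
time_s: 19.02
ee_pos: [0.4978, 0.0918, 0.1836]
tcp_rot: [0.001, 1.0, 0.0, -0.0]
contact_force: [-3.5, 1.9, 8.6]
opening: 0.293
finger_force: 8.0
```

```bash
python3 -m jog '0 0.4 -0.4 0 0 0 0; 0 0.7 -0.8 0 0 0 0; 0 0.9 -1.3 0 0 0 0; 0 1.2 -1.7 0 0 0 0; 0 1.4 -2.1 0 0 0 0'
python3 -m jog '0 0.2 -0.4 0 0 0 0; 0 0.3 -0.9 0 0 0 0; 0 0.5 -1.2 0 0 0 0; 0 0.6 -1.6 0 0 0 0; 0 0.7 -2 0 0 0 0'
python3 -m jog '0 0.1 -0.3 0 0 0 0; 0 0.2 -0.7 0 0 0 0; 0 0.2 -1 0 0 0 0; 0 0.3 -1.3 0 0 0 0; 0 0.3 -1.6 0 0 0 0'
python3 -m jog '0 0 -0.3 0 0 0 0; 0 0.1 -0.5 0 0 0 0; 0 0.1 -0.7 0 0 0 0; 0 0.1 -1 0 0 0 0; 0 0.1 -1.2 0 0 0 0'
python3 -m jog '0 0 -0.1 0 0 0 0; 0 0 -0.3 0 0 0 0; 0 0 -0.4 0 0 0 0; 0 0 -0.5 0 0 0 0; 0 0 -0.7 0 0 0 0'
python3 -m jog '0 0 0 0 0 0 0; 0 0 -0.1 0 0 0 0; 0 0 -0.1 0 0 0 0; 0 0 -0.2 0 0 0 0; 0 0 -0.2 0 0 0 0'
python3 -m jog '0 0 0 0 0 0 0; 0 0 0 0 0 0 0; 0 0 0 0 0 0 0; 0 0 0 0 0 0 0; 0 0 0 0 0 0 0'
python3 -c "
from h import *
t=capture('top');cv2.imwrite('pics/t3.png',cv2.resize(t['img'][130:260,250:380,::-1],None,fx=4.5,fy=4.5,interpolation=2));print(sense()['ee_pos'])"
```

```text
time_s: 19.65
ee_pos: [0.4844, 0.0704, 0.1837]
tcp_rot: [0.001, 1.0, 0.0, 0.001]
contact_force: [0.6, 0.5, 5.3]
opening: 0.295
finger_force: 8.0
time_s: 20.27
ee_pos: [0.4771, 0.0504, 0.1836]
tcp_rot: [0.001, 1.0, 0.0, 0.0]
contact_force: [-1.4, 0.2, 8.0]
opening: 0.296
finger_force: 8.0
time_s: 20.9
ee_pos: [0.4741, 0.0344, 0.1836]
tcp_rot: [0.001, 1.0, 0.0, 0.0]
contact_force: [-0.6, 0.3, 8.5]
opening: 0.293
finger_force: 8.0
time_s: 21.52
ee_pos: [0.4734, 0.0223, 0.1837]
tcp_rot: [0.001, 1.0, 0.0, 0.0]
contact_force: [-0.0, -0.2, 6.9]
opening: 0.302
finger_force: 8.0
time_s: 22.15
ee_pos: [0.4735, 0.0156, 0.1837]
tcp_rot: [0.001, 1.0, 0.0, 0.0]
contact_force: [0.6, -0.0, 6.6]
opening: 0.296
finger_force: 8.0
time_s: 22.78
ee_pos: [0.4736, 0.0135, 0.1836]
tcp_rot: [0.001, 1.0, 0.0, 0.001]
contact_force: [0.2, -0.2, 6.0]
opening: 0.299
finger_force: 8.0
time_s: 23.4
ee_pos: [0.4735, 0.0135, 0.1836]
tcp_rot: [0.001, 1.0, 0.0, 0.001]
contact_force: [1.3, 0.0, 5.4]
opening: 0.296
finger_force: 8.0
[0.47354153 0.0135314  0.18365285]
```

View pics/t3.png

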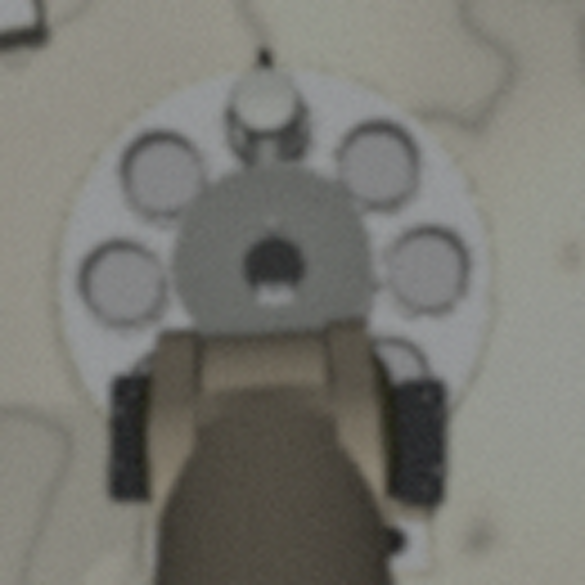

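The balance weight and spout at (267,100) line up with the steel cup at (267,125). I'll let go, rise and check.

```bash
python3 -m jog '9.3 0 0 0 0 0 0; 9.3 0 0 0 0 0 0; 9.3 0 0 0 0 0 0; 9.3 0 0 0 0 0 0; 9.3 0 0 0 0 0 0'
python3 -m jog '9.3 0 0 -0.5 0 0 0; 9.3 0 0 -2 0 0 0; 9.3 0 0 -4 0 0 0; 9.3 0 0 -6.5 0 0 0; 9.3 0 0 -9 0 0 0'
python3 -m jog '9.3 0 0 -1.5 0 0 0; 9.3 0 0 -2.5 0 0 0; 9.3 0 0 -3 0 0 0; 9.3 0 0 -3 0 0 0; 9.3 0 0 -3 0 0 0'
python3 -c "
from h import *
for i in range(2):
  m=meas();d=m[2]-np.pi-YAW;print(m[:3],'head err mm',((d+np.pi)%(2*np.pi)-np.pi)*105)
  [capture('top') for _ in range(6)]
print(sense()['ee_pos'],sense()['time_s'])"
```

```text
time_s: 24.08
ee_pos: [0.4731, 0.0133, 0.1834]
tcp_rot: [0.001, 1.0, -0.0, -0.0]
contact_force: [0.1, -0.0, -0.4]
opening: 0.786
finger_force: 0.0
time_s: 24.7
ee_pos: [0.4731, 0.0133, 0.2745]
tcp_rot: [0.001, 1.0, -0.0, 0.0]
contact_force: [0.1, -0.1, -0.4]
opening: 1.001
finger_force: 0.0
time_s: 25.32
ee_pos: [0.4729, 0.0133, 0.3029]
tcp_rot: [0.001, 1.0, -0.0, -0.0]
contact_force: [-0.1, -0.0, -0.1]
opening: 1.001
finger_force: 0.0
(array([0.47365408, 0.01399279]), np.float64(0.11454246727194481), np.float64(-3.083002607947145)) head err mm -0.35804520752203306
(array([0.47361197, 0.01395811]), np.float64(0.11458654099551543), np.float64(-3.082721963007931)) head err mm -0.32857748890446015
[0.47315072 0.01332752 0.30343732] 26.025
```

The head is at rest with the spout over the cup to within a few millimetres, and the hand is clear at 0.303 m.

```bash
python3 -c "
from cell import *
print(close_job())"
```

```text
the job is handed in; nothing more can be done
None
```

The job is handed in: I wound the head to about 1.25 rad/s, let it coast untouched for about 5 s with the hand tracking the handle, regripped it while turning and stopped it with the spout measured within about 1 mm of the steel cup, hand clear at 0.30 m; no verdict was returned.

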